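# Prop the mist controller's cover and turn its knob to full

## Task

Turn the misting up to full: flip the controller's clear cover right back and prop it open with the orange stay pin, seated fully home in the socket of the sliding bar behind the cover's hinge, then turn the knob clockwise until it rests against its stop. The cover is soft-closing and sinks shut by itself; the bar is clamped a little to one side, so feel for the socket without forcing the pin (it must never bear on the controller with more than 25 N), and the brush and the standing root plug beside it stay where they are.

Things in the scene. Friction and masses are not known exactly. Their poses are not given: they have to be found in the camera images.
- controller: grey controller box, 200 (x) x 180 (y) mm, fixed; origin at the centre of its underside, x to its back (away from the robot at yaw 0), z up. Top at z = 50 mm from x = -100 to +39, knob axis at x = -40, cover hinge at x = +20. On a lower step (z = 18 mm) behind lies the socket bar: aluminium, 36 (x) x 120 (y) mm, its flat top also at z = 50 mm, its middle at x = +59 mm.
- cover (a joint): flip cover's angle (rad): 0 shut, 2.1 right back at its stop; opening lifts the front edge up and back. Soft-close hinge: opening takes about 0.1 Nm plus 1 Nm per rad/s; let go, it sinks slowly (from 2.1 to about 1.6 in 10 s, shut in about half a minute). A pin in the socket stops the plate's inside at about 1.4.
- cover_hinge (a point): centre of the cover's hinge line, which runs along the box's y, 12 mm above the box's top; axes as the controller. The cover is a clear plate in a yellow frame, 151 mm wide; shut, its underside is 62 mm above the box's top and it reaches 98 mm ahead of the hinge, plus the lift bar.
- cover_bar (a point): middle of the cover's round steel lift bar, 10 mm thick, 90 mm long along the box's y, on an arm at each end; 27 mm gap between bar and cover edge. Shut, it lies 130 mm in front of and 52 mm above the hinge line, 10 mm ahead of the box's front; held from above, it must turn between the fingers as the cover swings.
- socket_mid (a point): on the box, top level, x = +59 mm, y = 0: the middle of the line along the box's y on which the socket lies. The bar is firmly clamped up to 20 mm to either side of it; how far is not measured (look, or feel along the bar with the pin's foot). Socket: round vertical hole in the bar's middle, 18 mm across, 32 mm deep, 2 mm chamfer. Free from above only while the cover is open beyond about 1.5.
- pin: stay pin, loose, about 50 g, upright in its wooden stand at the start: round, 16 mm thick, 98 mm long, origin at the centre of its foot, z up along it. The lowest 28 mm (steel; foot tapered to 11 mm over 4 mm) go into a hole; then a steel collar 26 mm across, 5 mm high; above it the orange grip, 65 mm long.
- pin_collar (a point): centre of the underside of the pin's collar, 28 mm above the foot; the collar lies on the socket bar's top (z = 50 mm) when the pin is home.
- stand: wooden stand block, 60 x 60 x 40 mm, fixed to the bench, origin at the centre of its underside; the pin stands in its hole (20 mm across, 32 mm deep), collar on its top.
- knob (a joint): knob angle (rad), grows clockwise seen from above, from 0 to its firm stop at 1.3 (full, red mark). Friction about 0.08 Nm, stays where it is left.
- knob_grip (a point): on the knob's axis, 28 mm above the box's top. Black bar grip 44 mm long, 14 mm thick, 12 to 40 mm above the box's top, on a round foot 42 mm across. The point's x axis points along the bar to its white pointer: 0.65 rad left (anticlockwise) of the box's x axis at knob angle 0, 0.65 rad right of it at the stop.
- garden_brush: wooden hand brush, lying bristles down, 62 x 152 x 46 mm, to the right; a bystander, leave it; origin at the centre of its underside
- soil_plug: loose brown root plug standing upright, 43 mm across, 130 mm tall, to the left; a bystander, leave it; origin at the centre of its underside
Things that resemble listed ones, but are neither listed nor needed, are in the scene too. Of the things like the pin, leave any that is blue or green; of the rest the smaller one is meant.

How it is judged:
On the way, in this order (a step that is already met when the one before it is completed fails the run):
1. the cover is flipped back beyond 1.4 rad (value of joint cover above 1.4 rad), for 0.2 s.
2. the pin stands home in the socket, within 4 mm, and the cover is open (z of pin_collar in the frame of controller between 0.044 and 0.054 m and x of pin_collar in the frame of controller between 0.052 and 0.066 m and y of pin_collar in the frame of controller between -0.025 and 0.025 m and angle between pin's own z axis and vertical below 0.2 rad and value of joint cover above 1.2 rad), for 0.3 s.
3. the knob is at its stop, with the pin and cover still so (all of step 2 and value of joint knob above 1.2 rad), for 0.2 s.
At the end, for the whole second after the job is handed in: the pin stands upright (within 0.2 rad) in the socket of the socket bar with its collar within 4 mm of home (50 mm above the box's underside), at rest, the cover is open beyond 1.2 rad and the knob is at 1.25 rad or more (stop at 1.3) (all of step 2 and value of joint knob above 1.25 rad and linear speed of pin below 0.02 m/s); the robot touches nothing.
It fails at once if the pin is pressed on the controller or cover with more than 25 N (contact force between pin and controller above 25 N).
It fails at once if the brush or the root plug is moved by more than 30 mm (distance of any of garden_brush, soil_plug from where it was at the start of the episode above 0.03 m).
It also fails if it takes over 72 s, if anything falls off the work surface, if the arm or the gripper's body presses on something with over 40 N, if the wrist force passes 120 N, or if a joint passes its speed limit or range.

## Robot

A 7-joint arm with a two-finger parallel gripper is mounted at the origin on a cart in front of the work surface, level with it; the furniture and walls round the work are solid. World frame = base frame: x ahead of the robot, y to its left, z up, the work surface at z = 0. Lengths are in m, angles in rad, forces in N, time in s.
With the tool pointing down it reaches from about 0.425 to 0.925 m from the base axis. Payload 6.8 kg.
Tool frame: the origin (TCP) lies between the finger pads; the fingertips stand env.tip_reach ahead of it and the grasp point (between the pads) is the TCP (env.tip_reach is the distance from the TCP to the fingertips, in m); z points along the fingers, y is the direction in which the jaws open and shut (so a half turn about z gives the same grasp; the last joint's range is limited). The gripper opens to 88 mm and grips with 3 to 60 N. Pads are 20 mm wide; open, the fingers measure 115 mm over their backs; the gripper's body (75 mm by 178 mm) begins 61 mm behind the grasp point.
Start: joints at [-1.273, 0.477, 0.022, 1.555, -0.011, 1.109, -0.083], TCP at [0.266, 0.62, 0.242] pointing down, gripper open.
Joint ranges: [-2.96, 2.96], [-0.34, 2.1], [-1.41, 1.46], [0.24, 2.44], [-1.37, 4.51], [0.17, 1.92], [-2.96, 2.96]. Speed limits (rad/s): [2.39, 2.39, 3.14, 3.14, 3.14, 3.14, 3.14].

## Interface

Orientations are given as a 3x3 rotation matrix whose columns are the frame's x, y, z axes.
In Python, from bench import read_state, get_image, env gives the robot as it stands. The module is installed in compiled form; this text tells all that it offers.
- The arm moves only by the tool drive_tool, never from a script. Its argument "steps" is one flat list of numbers, 6 for each row, row after row: the shift along the world's x, y, z in m, then the turn, a rotation vector about the world's x, y, z in rad. A call has 1 to 10 rows; each row is the pose to reach, as a shift and turn from the pose measured when the call began; what a row does not reach only later rows make up. A row lasts 1/10 s, in which the tool goes at most 50 mm and 8.59 degrees, less where a joint would pass 70% of its speed; a pose out of reach is approached as far as the arm can. A call with a gripper value outside its range is refused whole. "jaw" is the closure, from -1 (fully open) to 1 (shut), so that 0 is half open, set as the call begins (left out, the last holds). The fingers move at their own pace and stop on an object; "newtons" is the grip in N (left out, the last holds). Time passes only in rows, so rows that repeat a pose let the fingers close. It gives the time, the measured TCP pose, the force and the opening at its end, in the units of the state.
- read_state(): the state, without advancing time (a new reading comes with each control period).
- get_image(name): name is "scene" or "top" or "wrist"; returns a dict with "frame" (400x640x3 uint8, red, green, blue), "K" (3x3 intrinsics, pixels), "world_to_cam" (4x4, takes a point from world to camera coordinates). Camera axes: x right, y up, looking along -z (the intrinsics and any distortion apply to the point x, -y, -z); pixel columns grow to the right and rows downward; lengths in m; the calibration is good to about 2 mm. A picture is of the moment at which its call begins. There is no depth.
- env.finish_job(): hands the job in, once; it reports no verdict.
The state is a dict: "time_s": time; "qpos": joint angles; "joint_velocities": joint speeds; "tau": joint torques, N m; "eef_pos": TCP position; "orientation": TCP orientation; "wrist_force": force on the tool from outside, world axes, zero at the start; "wrist_torque": the same for the moment, N m; "width": opening from 0.0 (shut) to 1.0 (fully open).
Only numpy, scipy, OpenCV 4.12 (cv2) and the standard library are available. Lean on these libraries where they do the work, as an engineer would, in place of code of your own. Each camera call takes 0.05 s, during which the arm holds its last target.

## Working session

There is one attempt and no reset: what is moved stays moved. The work goes in short steps, Python scripts to look and compute and a tool call to move; the robot and the scene stay as the last step left them, time stands still between calls to the robot, and variables do not carry over. Pictures are saved under pics/ and viewed, and the job is handed in when it is done.

Besides the shell and the picture viewer there is one more tool, called after "Emit:" as name(argument=value, ...), one argument or row to a line, values as JSON. drive_tool: Moves the arm, as the interface text tells. Its arguments: {"type":"object","properties":{"steps":{"type":"array","items":{"type":"number"}},"jaw":{"type":"number"},"newtons":{"type":"number"}},"required":["steps"]}

```bash
mkdir -p pics
cat > h.py <<'E'
import numpy as np, cv2
from bench import read_state, get_image, env
def snap(name,fn):
    d=get_image(name); cv2.imwrite('pics/'+fn+'.png',d['frame'][:,:,::-1]); np.savez('pics/'+fn+'.npz',f=d['frame'],K=d['K'],T=d['world_to_cam']); return d
def load(fn): 
    d=np.load('pics/'+fn+'.npz'); return dict(frame=d['f'],K=d['K'],world_to_cam=d['T'])
def ray(d,u,v):
    K=np.array(d['K']);T=np.array(d['world_to_cam'])
    a=np.linalg.inv(K)@[u,v,1]; c=np.array([a[0],-a[1],-a[2]])
    R=T[:3,:3];o=-R.T@T[:3,3]; w=R.T@c; return o,w/np.linalg.norm(w)
def onz(d,u,v,z):
    o,w=ray(d,u,v); return o+w*(z-o[2])/w[2]
def tri(l):
    A=np.zeros((3,3));b=np.zeros(3);rs=[ray(*x) for x in l]
    for o,w in rs:
        P=np.eye(3)-np.outer(w,w);A+=P;b+=P@o
    p=np.linalg.solve(A,b); return p,[np.linalg.norm((np.eye(3)-np.outer(w,w))@(p-o)) for o,w in rs]
def proj(d,p):
    T=np.array(d['world_to_cam']);c=T[:3,:3]@np.array(p)+T[:3,3]; q=np.array(d['K'])@[c[0],-c[1],-c[2]]; return q[:2]/q[2]
E
python3 - <<'E'
from h import *
np.set_printoptions(precision=4,suppress=True)
for n in ['scene','top','wrist']:
    d=snap(n,n+'0'); print(n,d['K'],d['world_to_cam'])
print(read_state(),env.tip_reach)
E
```

```text
scene [[363.9298   0.     320.1246]
 [  0.     363.9298 194.0994]
 [  0.       0.       1.    ]] [[ 0.6284 -0.7778 -0.0149 -0.3259]
 [ 0.3553  0.27    0.8949 -0.2758]
 [-0.692  -0.5676  0.446  -0.8244]
 [ 0.      0.      0.      1.    ]]
top [[461.7061   0.     318.645 ]
 [  0.     461.7061 194.812 ]
 [  0.       0.       1.    ]] [[-0.014  -0.9998  0.0173  0.0067]
 [ 0.9954 -0.0123  0.0954 -0.542 ]
 [-0.0952  0.0186  0.9953 -1.211 ]
 [ 0.      0.      0.      1.    ]]
wrist [[320.633    0.     322.7968]
 [  0.     320.633  200.2189]
 [  0.       0.       1.    ]] [[ 0.3947  0.9188 -0.0014 -0.6745]
 [-0.8882  0.3811 -0.2566  0.031 ]
 [-0.2353  0.1025  0.9665 -0.3894]
 [ 0.      0.      0.      1.    ]]
{'time_s': 0.15, 'qpos': array([-1.2731,  0.4776,  0.0224,  1.5562, -0.0115,  1.1093, -0.0831]), 'joint_velocities': array([-0.0008, -0.0027, -0.0017, -0.0011,  0.0007, -0.0011, -0.0019]), 'tau': array([  0.0031, -58.3288,   1.5369, -27.2875,  -0.0542,   0.0144,
         0.0001]), 'eef_pos': array([0.2663, 0.6198, 0.2409]), 'orientation': array([[-0.9188,  0.3947, -0.0004],
       [ 0.3947,  0.9188, -0.0013],
       [-0.0001, -0.0014, -1.    ]]), 'wrist_force': array([-0.0236, -0.4191, -0.3634]), 'wrist_torque': array([-0.0118,  0.0063,  0.019 ]), 'width': 1.0010598890088918} 0.019
```

View pics/scene0.png

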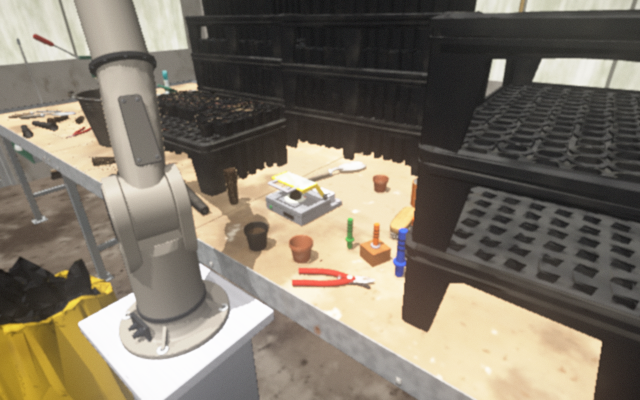

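View pics/top0.png

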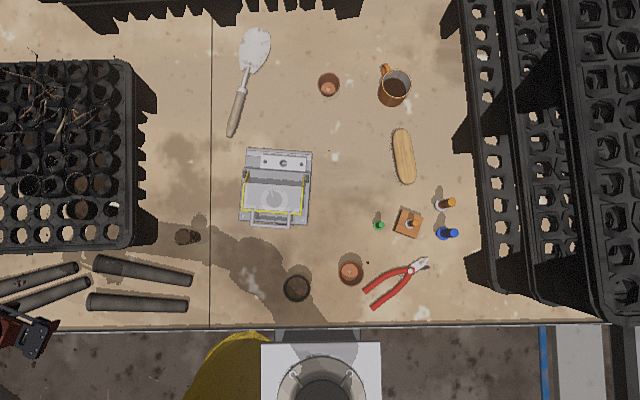

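View pics/wrist0.png

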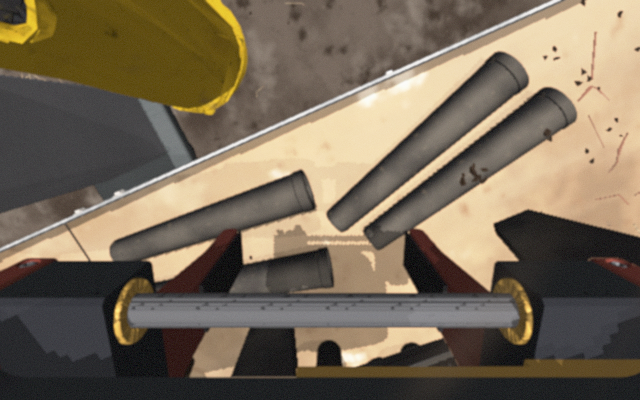

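Run:
```python
from h import *
t=load('top0')['frame'][:,:,::-1]; s=load('scene0')['frame'][:,:,::-1]
cv2.imwrite('pics/a1.png',cv2.resize(t[135:240,225:325],None,fx=6,fy=5.7,interpolation=cv2.INTER_CUBIC))
cv2.imwrite('pics/a2.png',cv2.resize(t[180:250,360:470],None,fx=6,fy=6,interpolation=cv2.INTER_CUBIC))
cv2.imwrite('pics/a3.png',cv2.resize(s[150:280,220:440],None,fx=3.6,fy=3.6,interpolation=cv2.INTER_CUBIC))
```

```text
(no output)
```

View pics/a1.png

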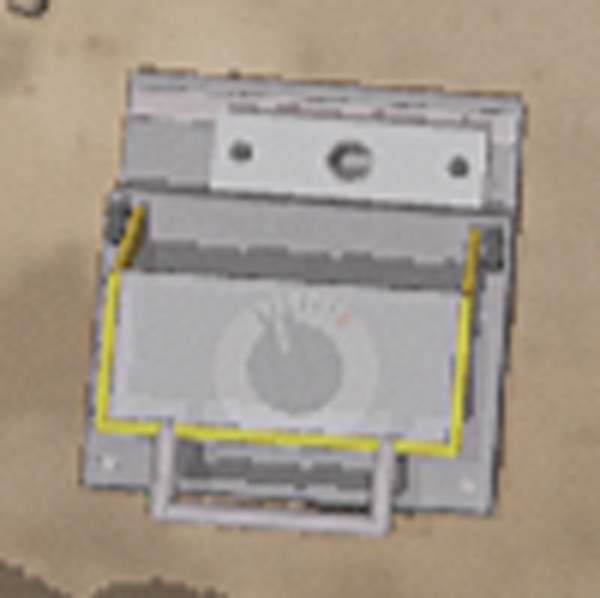

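View pics/a2.png

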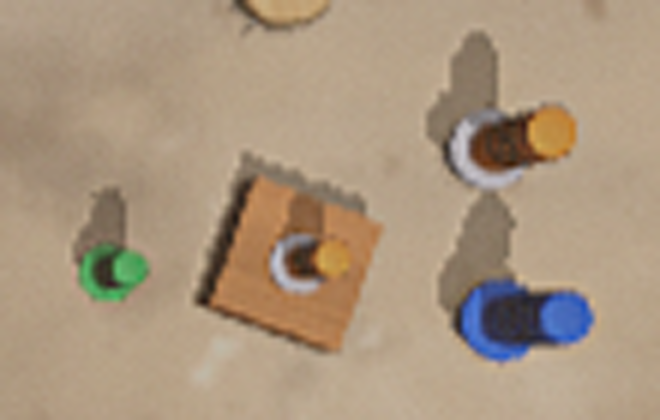

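View pics/a3.png

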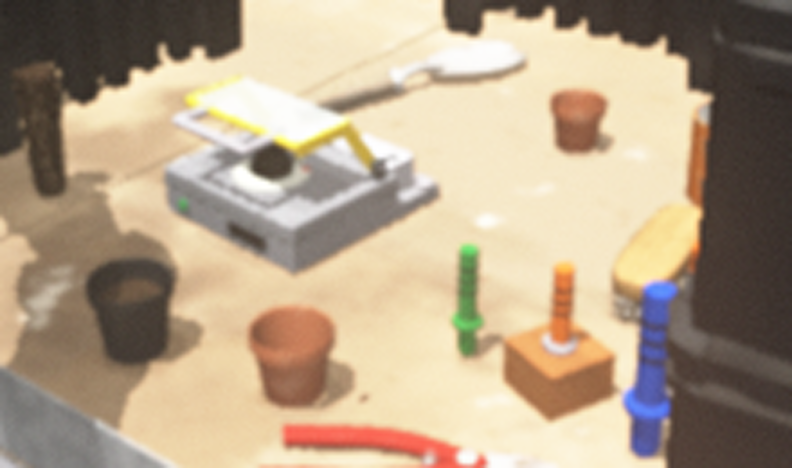

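Run:
```python
from h import *
np.set_printoptions(precision=4,suppress=True)
t=load('top0');s=load('scene0')
A=lambda x,y:((x+.5)/6+225-.5,(y+.5)/5.7+135-.5)
B=lambda x,y:((x+.5)/6+360-.5,(y+.5)/6+180-.5)
C=lambda x,y:((x+.5)/3.6+220-.5,(y+.5)/3.6+150-.5)
print('cams',ray(t,0,0)[0],ray(s,0,0)[0])
for n,p,z in [('FLtop',(83,487),.05),('FR',(492,512),.05),('barmid',(348,160),.05),('sock',(351,160),.05),('barL',(211,152),.05),('barR',(487,166),.05),('barscrewL',(240,151),.05),('screwR',(458,167),.05),('liftbar L',(155,515),.114),('lift R',(390,528),.114),('knob c',(295,362),.09),('BL18',(132,72),.018),('BR18',(522,97),.018)]:
    print(n,onz(t,*A(*p),z))
print('pin top',tri([(t,*B(333,259)),(s,*C(565,265))]))
print('collar',tri([(t,*B(297,263)),(s,*C(560,344))]), onz(t,*B(297,263),.045))
print('lift bar R tri?',tri([(t,*A(272,521)),(s,*C(212,137))]))
for p in [(257,175),(383,225),(335,352),(208,303)]: print(onz(t,*B(*p),.04))
```

```text
cams [0.4244 0.0225 1.2569] [-0.2677 -0.6469  0.6096]
FLtop [0.4764 0.2099 0.05  ]
FR [0.4626 0.0325 0.05  ]
barmid [0.6262 0.094  0.05  ]
sock [0.6262 0.0927 0.05  ]
barL [0.6306 0.1541 0.05  ]
barR [0.6227 0.0329 0.05  ]
barscrewL [0.631  0.1414 0.05  ]
screwR [0.6224 0.0456 0.05  ]
liftbar L [0.4611 0.1704 0.114 ]
lift R [0.4542 0.074  0.114 ]
knob c [0.529  0.1146 0.09  ]
BL18 [0.6751 0.1932 0.018 ]
BR18 [0.6611 0.0169 0.018 ]
pin top (array([ 0.4616, -0.2385,  0.1109]), [np.float64(0.0007262910272695948), np.float64(0.000726291027269522)])
collar (array([ 0.4622, -0.2383,  0.041 ]), [np.float64(0.00058871421409246), np.float64(0.0005887142140925581)]) [ 0.4617 -0.237   0.045 ]
lift bar R tri? (array([0.4588, 0.1218, 0.112 ]), [np.float64(0.0012172082239711721), np.float64(0.0012172082239711602)])
[ 0.5009 -0.2216  0.04  ]
[ 0.4781 -0.2767  0.04  ]
[ 0.4226 -0.2535  0.04  ]
[ 0.4448 -0.1982  0.04  ]
```

Run:
```python
from h import *
np.set_printoptions(precision=4,suppress=True)
t=load('top0');s=load('scene0')
B=lambda x,y:((x+.5)/6+360-.5,(y+.5)/6+180-.5)
C=lambda x,y:((x+.5)/3.6+220-.5,(y+.5)/3.6+150-.5)
print('blue top',tri([(t,*B(566,318)),(s,*C(659,290))]))
print('blue foot',onz(s,*C(647,450),0))
print('green top',tri([(t,*B(132,267)),(s,*C(468,252))]))
print('bigorange top',tri([(t,*B(552,132)),(s,*C(697,112))]))
print('bigorange collar',onz(t,*B(490,150),.04))
print('crate foot',onz(s,405,320,0),onz(s,432,328,0))
for z in (0,.1,.2,.3,.4):print(z,onz(t,466,255,z),onz(t,440,30,z),onz(t,455,140,z))
im=t['frame'][:,:,::-1][:330,380:640];cv2.imwrite('pics/a4.png',cv2.resize(im,None,fx=1.8,fy=1.8))
im=s['frame'][:,:,::-1][100:340,380:600];cv2.imwrite('pics/a5.png',cv2.resize(im,None,fx=2.5,fy=2.5))
```

```text
blue top (array([ 0.4353, -0.3263,  0.1362]), [np.float64(0.00017198262102259944), np.float64(0.0001719826210227124)])
blue foot [ 0.4388 -0.3281  0.    ]
green top (array([ 0.459 , -0.1563,  0.0938]), [np.float64(0.0007278220614161394), np.float64(0.0007278220614161522)])
bigorange top (array([ 0.5072, -0.3005,  0.2325]), [np.float64(0.007358543600318297), np.float64(0.007358543600318344)])
bigorange collar [ 0.5106 -0.3254  0.04  ]
crate foot [ 0.307  -0.4118  0.    ] [ 0.322  -0.4678  0.    ]
0 [ 0.3754 -0.399   0.    ] [ 1.0114 -0.3529 -0.    ] [ 0.693  -0.3824  0.    ]
0.1 [ 0.3793 -0.3654  0.1   ] [ 0.9647 -0.3231  0.1   ] [ 0.6716 -0.3502  0.1   ]
0.2 [ 0.3832 -0.3319  0.2   ] [ 0.918  -0.2932  0.2   ] [ 0.6502 -0.318   0.2   ]
0.3 [ 0.3871 -0.2984  0.3   ] [ 0.8713 -0.2633  0.3   ] [ 0.6289 -0.2857  0.3   ]
0.4 [ 0.391  -0.2648  0.4   ] [ 0.8246 -0.2335  0.4   ] [ 0.6075 -0.2535  0.4   ]
```

View pics/a4.png

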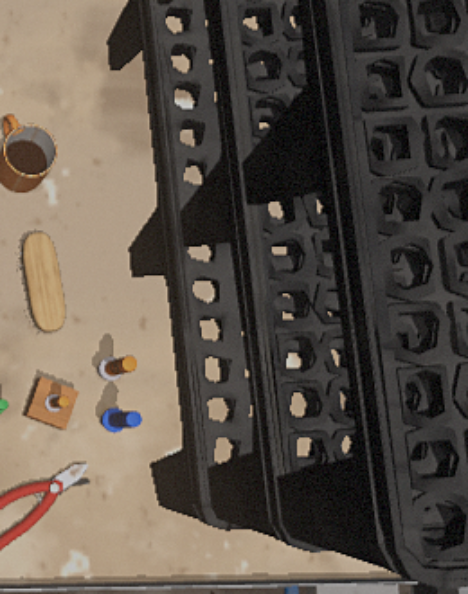

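View pics/a5.png

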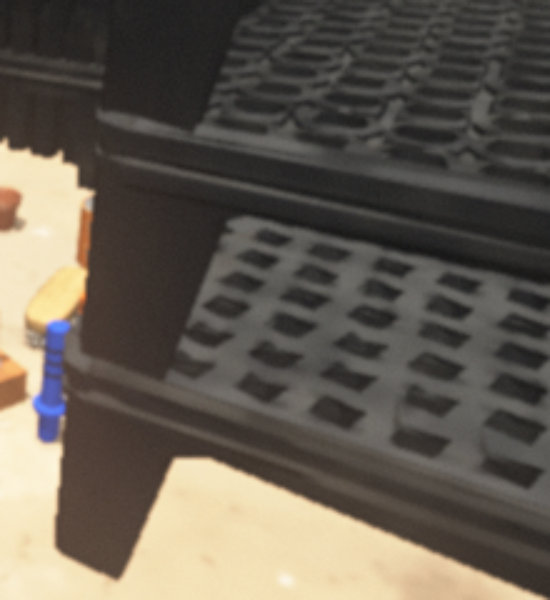

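Emit:
drive_tool(
  steps=[0.193,-0.498,0.0,0,0,-1.237,0.193,-0.498,0.0,0,0,-1.237,0.193,-0.498,0.0,0,0,-1.237,0.193,-0.498,0.0,0,0,-1.237,0.193,-0.498,0.0,0,0,-1.237,0.193,-0.498,0.0,0,0,-1.237,0.193,-0.498,0.0,0,0,-1.237,0.193,-0.498,0.0,0,0,-1.237,0.193,-0.498,0.0,0,0,-1.237,0.193,-0.498,0.0,0,0,-1.237],
  jaw=0.45,
  newtons=15,
)

```text
time_s: 1.15
eef_pos: [0.4471, 0.152, 0.2411]
orientation: [[0.073, 0.997, -0.001], [0.997, -0.073, 0.0], [0.0, -0.001, -1.0]]
wrist_force: [-0.1, 1.0, -0.1]
width: 0.272
```

Emit:
drive_tool(
  steps=[0.012,-0.03,0.0,0,0,0,0.012,-0.03,0.0,0,0,0,0.012,-0.03,0.0,0,0,0],
)

```text
time_s: 1.45
eef_pos: [0.459, 0.1217, 0.241]
orientation: [[0.075, 0.997, -0.001], [0.997, -0.075, 0.001], [0.001, -0.001, -1.0]]
wrist_force: [-0.7, 0.1, -0.2]
width: 0.276
```

Run:
```python
from h import *
np.set_printoptions(precision=4,suppress=True)
d=snap('wrist','w1'); print(read_state()['eef_pos'],ray(d,0,0)[0])
cv2.imwrite('pics/w1b.png',cv2.resize(d['frame'][:,:,::-1],(800,500)))
for p in [(.4595,.1219,.114),(.628,.1096,.05),(.5293,.1168,.09)]: print(proj(d,p))
```

```text
[0.4587 0.1228 0.241 ] [0.4644 0.1916 0.3837]
[323.5368 198.6511]
[482.7262 183.3155]
[397.9019 192.1621]
```

View pics/w1b.png

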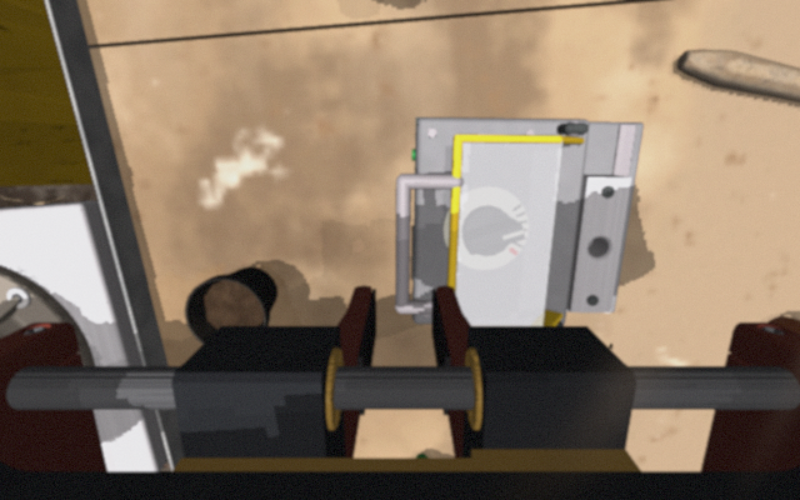

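Run:
```python
from h import *
np.set_printoptions(precision=4,suppress=True)
d=load('w1');t=load('top0')
f=d['frame'];cv2.imwrite('pics/w1c.png',cv2.resize(f[130:260,440:530,::-1],None,fx=6,fy=4.6,interpolation=cv2.INTER_CUBIC))
q=lambda x,y:(x/1.25-.1,y/1.25-.1)
A=lambda x,y:((x+.5)/6+225-.5,(y+.5)/5.7+135-.5)
print(onz(d,*q(598,246),.05),tri([(d,*q(598,246)),(t,*A(351,160))]))
print(onz(d,*q(405,247),.114),tri([(d,*q(404,247)),(t,*A(272,521))]))
```

```text
[0.624  0.0952 0.05  ] (array([0.6274, 0.0931, 0.0428]), [np.float64(3.7031539274780076e-05), np.float64(3.703153927493235e-05)])
[0.4599 0.1229 0.114 ] (array([0.4585, 0.1225, 0.112 ]), [np.float64(0.000616575430311498), np.float64(0.0006165754303115125)])
```

View pics/w1c.png

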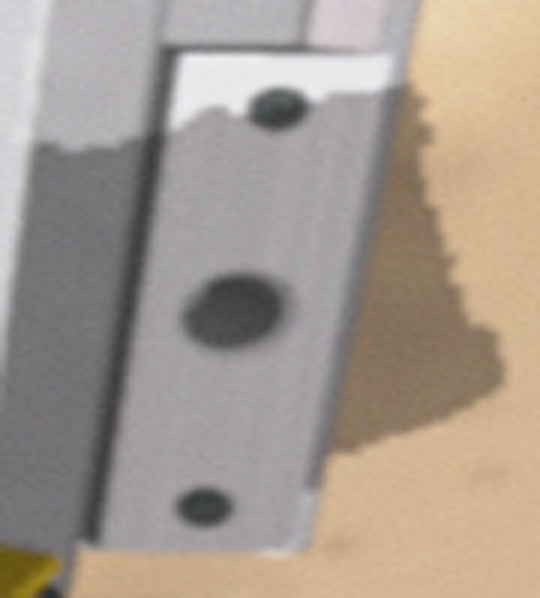

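Emit:
drive_tool(
  steps=[0.001,0,-0.05,0,0,0,0.001,0,-0.09,0,0,0,0.001,0,-0.126,0,0,0,0.001,0,-0.126,0,0,0,0.001,0,-0.126,0,0,0],
)

```text
time_s: 2.0
eef_pos: [0.4594, 0.1239, 0.1152]
orientation: [[0.07, 0.998, -0.003], [0.998, -0.07, 0.0], [0.0, -0.003, -1.0]]
wrist_force: [0.1, -0.1, 0.1]
width: 0.277
```

Emit:
drive_tool(
  steps=[0,0,0,0,0,0,0,0,0,0,0,0,0,0,0,0,0,0],
  jaw=1,
  newtons=20,
)

```text
time_s: 2.3
eef_pos: [0.4582, 0.1251, 0.1163]
orientation: [[0.069, 0.998, -0.005], [0.998, -0.069, 0.002], [0.002, -0.005, -1.0]]
wrist_force: [-5.2, 2.5, 3.0]
width: 0.107
```

Run:
```python
from h import *
np.set_printoptions(precision=4,suppress=True)
s=read_state();print(s['width']*88,s['eef_pos'],s['wrist_force'])
p=s['eef_pos']; ex=np.array([.9973,-.073,0])
# hinge from bar
h=np.array([.5891,.1124,.062]); print('hinge by bar',p+ex*.13)
th0=np.arctan2(52,130); R=np.hypot(.13,.052)
b0=p.copy(); 
for th in np.arange(.1,2.15,.1):
    dx=R*(np.cos(th0)-np.cos(th0+th)); dz=R*(np.sin(th0+th)-np.sin(th0))
    print(round(th,2),np.round(np.r_[ex[:2]*dx,dz],4))
```

```text
9.4363664298227 [0.4582 0.1251 0.1163] [-5.2113  2.5194  3.0008]
hinge by bar [0.5879 0.1156 0.1163]
0.1 [ 0.0058 -0.0004  0.0127]
0.2 [ 0.0129 -0.0009  0.0248]
0.3 [ 0.0211 -0.0015  0.0361]
0.4 [ 0.0304 -0.0022  0.0465]
0.5 [ 0.0407 -0.003   0.056 ]
0.6 [ 0.0519 -0.0038  0.0643]
0.7 [ 0.0639 -0.0047  0.0715]
0.8 [ 0.0765 -0.0056  0.0775]
0.9 [ 0.0897 -0.0066  0.0822]
1.0 [ 0.1032 -0.0076  0.0855]
1.1 [ 0.1171 -0.0086  0.0874]
1.2 [ 0.131  -0.0096  0.088 ]
1.3 [ 0.1449 -0.0106  0.0872]
1.4 [ 0.1587 -0.0116  0.0849]
1.5 [ 0.1722 -0.0126  0.0814]
1.6 [ 0.1853 -0.0136  0.0764]
1.7 [ 0.1978 -0.0145  0.0702]
1.8 [ 0.2096 -0.0153  0.0628]
1.9 [ 0.2206 -0.0162  0.0542]
2.0 [ 0.2308 -0.0169  0.0446]
2.1 [ 0.2399 -0.0176  0.034 ]
```

Emit:
drive_tool(
  steps=[0.006,0,0.013,0,0,0,0.013,-0.001,0.025,0,0,0,0.021,-0.002,0.036,0,0,0,0.03,-0.002,0.0465,0,0,0,0.041,-0.003,0.056,0,0,0,0.052,-0.004,0.064,0,0,0,0.064,-0.005,0.0715,0,0,0,0.0765,-0.006,0.0775,0,0,0,0.09,-0.0065,0.082,0,0,0,0.103,-0.0075,0.0855,0,0,0],
  newtons=25,
)

```text
time_s: 3.3
eef_pos: [0.5592, 0.1167, 0.2039]
orientation: [[0.07, 0.997, -0.01], [0.998, -0.07, 0.003], [0.002, -0.01, -1.0]]
wrist_force: [-11.9, -2.6, 9.4]
width: 0.109
```

Run:
```python
from h import *
d=snap('top','t2');cv2.imwrite('pics/t2b.png',cv2.resize(d['frame'][100:260,200:360,::-1],(600,600)))
d=snap('scene','s2');cv2.imwrite('pics/s2b.png',cv2.resize(d['frame'][100:240,200:360,::-1],(600,525)))
s=read_state();print(s['eef_pos'],s['orientation'],s['wrist_force'],s['width'])
```

```text
[0.56278795 0.11642259 0.20455385] [[ 0.07093109  0.99747785 -0.00259099]
 [ 0.99747865 -0.07092478  0.00245119]
 [ 0.00226124 -0.00275832 -0.99999364]] [-3.27221271 -4.15479302  9.70462811] 0.1100103203147616
```

View pics/s2b.png

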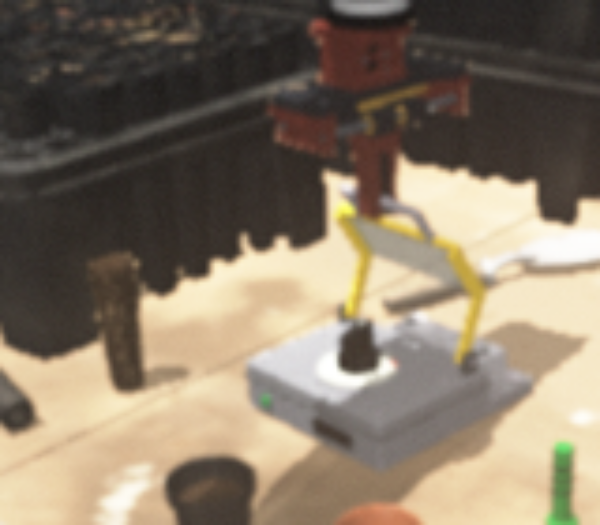

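Emit:
drive_tool(
  steps=[0.0125,-0.001,0.0015,0,0,0,0.0265,-0.002,0.002,0,0,0,0.0405,-0.003,0.001,0,0,0,0.054,-0.004,-0.001,0,0,0,0.0675,-0.005,-0.0045,0,0,0,0.081,-0.006,-0.0095,0,0,0,0.093,-0.007,-0.0155,0,0,0,0.105,-0.008,-0.023,0,0,0,0.116,-0.0085,-0.0315,0,0,0,0.126,-0.009,-0.041,0,0,0],
)

```text
time_s: 4.4
eef_pos: [0.6887, 0.1059, 0.1652]
orientation: [[0.072, 0.997, -0.004], [0.997, -0.072, 0.001], [0.001, -0.004, -1.0]]
wrist_force: [-6.1, -4.1, 5.3]
width: 0.104
```

Run:
```python
from h import *
d=snap('scene','s3');cv2.imwrite('pics/s3b.png',cv2.resize(d['frame'][100:240,200:360,::-1],(600,525)))
s=read_state();print(s['eef_pos'],s['orientation'],s['wrist_force'],s['width'])
```

```text
[0.69009681 0.10579018 0.16369524] [[ 7.20285671e-02  9.97400048e-01 -2.24253185e-03]
 [ 9.97402405e-01 -7.20270824e-02  7.36055016e-04]
 [ 5.72618282e-04 -2.28972365e-03 -9.99997215e-01]] [ 0.66338821 -3.26555397 -0.35592118] 0.10424781937742646
```

View pics/s3b.png

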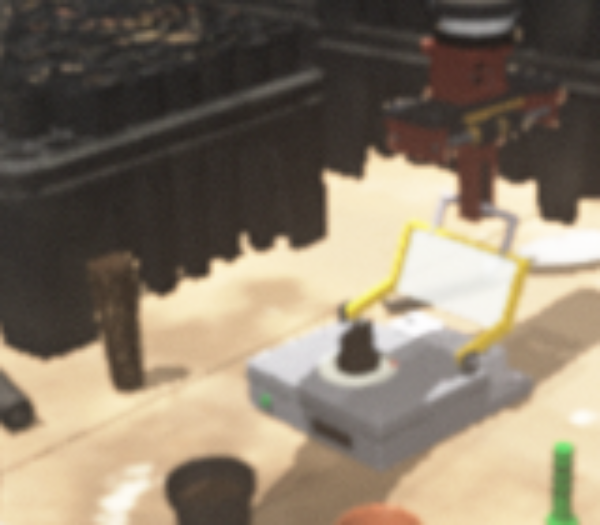

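Emit:
drive_tool(
  steps=[0.006,-0.0005,-0.007,0,0,0,0.01,-0.001,-0.013,0,0,0,0.01,-0.001,-0.013,0,0,0],
)

```text
time_s: 4.75
eef_pos: [0.7002, 0.1048, 0.1514]
orientation: [[0.072, 0.997, -0.002], [0.997, -0.072, 0.001], [0.001, -0.002, -1.0]]
wrist_force: [-4.4, -0.9, 3.8]
width: 0.11
```

Emit:
drive_tool(
  steps=[0,0,0,0,0,0,0,0,0,0,0,0,0,0,0.03,0,0,0,0,0,0.07,0,0,0,-0.02,-0.03,0.11,0,0,-0.15,-0.04,-0.06,0.12,0,0,-0.3],
  jaw=0.2,
)

```text
time_s: 5.35
eef_pos: [0.6627, 0.0458, 0.2761]
orientation: [[0.366, 0.931, 0.006], [0.931, -0.366, 0.003], [0.005, 0.005, -1.0]]
wrist_force: [0.8, -1.2, 1.0]
width: 0.399
```

Emit:
drive_tool(
  steps=[-0.201,-0.284,-0.06,0,0,-1.269,-0.201,-0.284,-0.06,0,0,-1.269,-0.201,-0.284,-0.06,0,0,-1.269,-0.201,-0.284,-0.06,0,0,-1.269,-0.201,-0.284,-0.06,0,0,-1.269,-0.201,-0.284,-0.06,0,0,-1.269,-0.201,-0.284,-0.06,0,0,-1.269,-0.201,-0.284,-0.06,0,0,-1.269,-0.201,-0.284,-0.06,0,0,-1.269],
)

```text
time_s: 6.25
eef_pos: [0.4611, -0.2401, 0.2167]
orientation: [[0.997, -0.082, 0.007], [-0.082, -0.997, -0.006], [0.008, 0.005, -1.0]]
wrist_force: [1.1, 1.5, -0.3]
width: 0.402
```

Run:
```python
from h import *
np.set_printoptions(precision=4,suppress=True)
d=snap('wrist','w4');cv2.imwrite('pics/w4b.png',cv2.resize(d['frame'][:,:,::-1],(800,500)))
s=read_state();print(s['eef_pos'],s['orientation'],s['wrist_force'],s['width'])
print(proj(d,(.4616,-.2385,.111))*1.25,proj(d,(.462,-.238,.045))*1.25)
```

```text
[ 0.4619 -0.2391  0.2166] [[ 0.9967 -0.0812  0.0071]
 [-0.0811 -0.9967 -0.006 ]
 [ 0.0076  0.0054 -1.    ]] [-0.8238  0.4431 -0.476 ] 0.4018579575976542
[400.7801 256.8969] [400.2324 234.7183]
```

View pics/w4b.png

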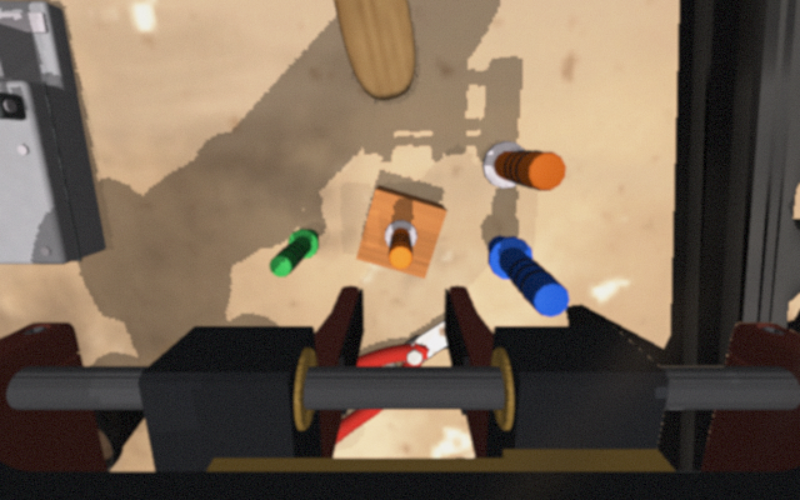

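Emit:
drive_tool(
  steps=[0,0.001,-0.05,0.006,0.007,0,0,0.001,-0.1,0.006,0.007,0,0,0.001,-0.1235,0.006,0.007,0,0,0.001,-0.1235,0.006,0.007,0],
)

```text
time_s: 6.7
eef_pos: [0.4605, -0.2371, 0.0908]
orientation: [[0.997, -0.079, -0.004], [-0.079, -0.997, 0.001], [-0.004, -0.001, -1.0]]
wrist_force: [-0.5, -0.2, 0.9]
width: 0.406
```

Emit:
drive_tool(
  steps=[0,0,0,0,0,0,0,0,0,0,0,0,0,0,0,0,0,0],
  jaw=1,
  newtons=25,
)

```text
time_s: 7.0
eef_pos: [0.4617, -0.2375, 0.0923]
orientation: [[0.997, -0.078, -0.001], [-0.078, -0.997, 0.0], [-0.001, -0.0, -1.0]]
wrist_force: [-0.7, -0.2, -0.3]
width: 0.174
```

Emit:
drive_tool(
  steps=[0,0,0.04,0,0,0,0,0,0.085,0,0,0,0.01,0.02,0.125,0,0,0,0.03,0.06,0.15,0,0,0,0.05,0.1,0.155,0,0,0,0.07,0.14,0.155,0,0,0,0.09,0.18,0.155,0,0,0,0.11,0.22,0.155,0,0,0,0.13,0.26,0.155,0,0,0,0.147,0.298,0.155,0,0,0],
)

```text
time_s: 8.0
eef_pos: [0.6097, 0.063, 0.2485]
orientation: [[0.997, -0.077, 0.0], [-0.077, -0.997, 0.001], [0.0, -0.001, -1.0]]
wrist_force: [0.3, 0.0, -0.4]
width: 0.177
```

Run:
```python
from h import *
np.set_printoptions(precision=4,suppress=True)
d=snap('wrist','w5');cv2.imwrite('pics/w5b.png',cv2.resize(d['frame'][:,:,::-1],(800,500)))
d2=snap('scene','s5');cv2.imwrite('pics/s5b.png',cv2.resize(d2['frame'][100:240,200:360,::-1],(600,525)))
d2=snap('top','t5');cv2.imwrite('pics/t5b.png',cv2.resize(d2['frame'][100:260,200:360,::-1],(600,600)))
s=read_state();print(s['time_s'],s['eef_pos'],s['orientation'],s['wrist_force'],s['width'])
print(proj(d,(.6262,.0935,.05))*1.25)
```

```text
8.15 [0.6096 0.0645 0.2476] [[ 0.9974 -0.0717 -0.0004]
 [-0.0717 -0.9974  0.0007]
 [-0.0005 -0.0007 -1.    ]] [-0.2355 -0.628  -0.1252] 0.17604384894637753
[367.2967 211.2904]
```

View pics/w5b.png

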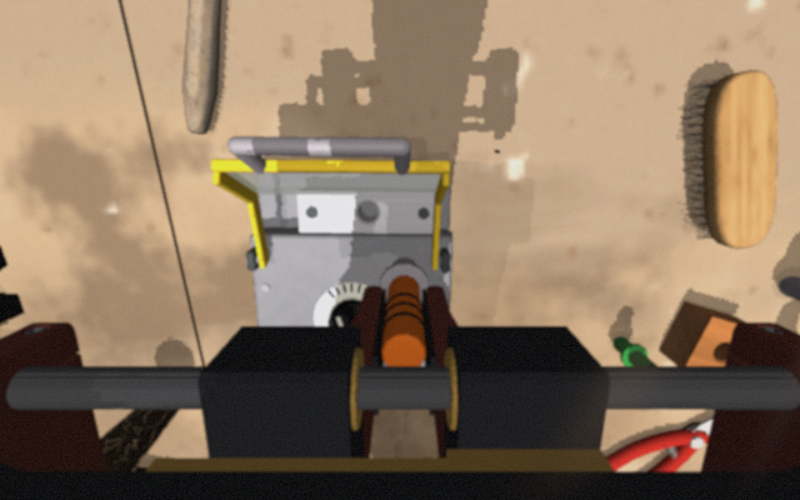

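View pics/s5b.png

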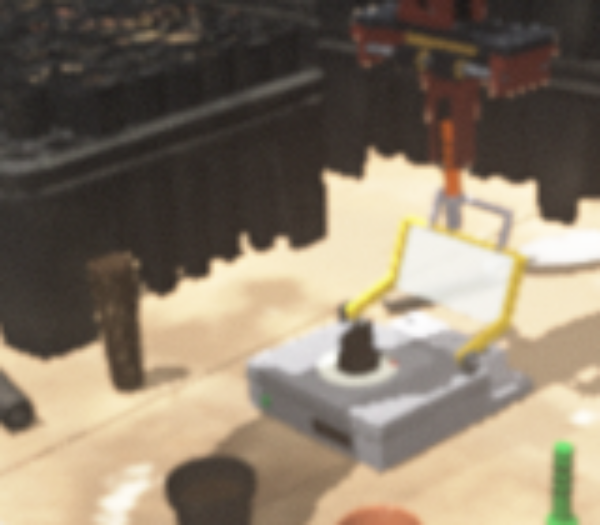

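Emit:
drive_tool(
  steps=[0.0167,0.029,0,0,0,0,0.0167,0.029,-0.04,0,0,0,0.0167,0.029,-0.08,0,0,0,0.0167,0.029,-0.105,0,0,0,0.0167,0.029,-0.105,0,0,0],
)

```text
time_s: 8.65
eef_pos: [0.6239, 0.0922, 0.1403]
orientation: [[0.997, -0.073, -0.006], [-0.073, -0.997, -0.001], [-0.005, 0.001, -1.0]]
wrist_force: [-0.6, -0.2, -0.3]
width: 0.177
```

Run:
```python
from h import *
np.set_printoptions(precision=4,suppress=True)
d=snap('wrist','w6');cv2.imwrite('pics/w6b.png',cv2.resize(d['frame'][100:350,160:480,::-1],(800,625))[:600])
s=read_state();print(s['time_s'],s['eef_pos'],s['orientation'],s['wrist_force'],s['width'])
```

```text
8.7 [0.6254 0.0921 0.1425] [[ 0.9973 -0.0732 -0.0022]
 [-0.0732 -0.9973 -0.0002]
 [-0.0022  0.0004 -1.    ]] [ 0.1153  0.6468 -0.4723] 0.17810482821746879
```

View pics/w6b.png

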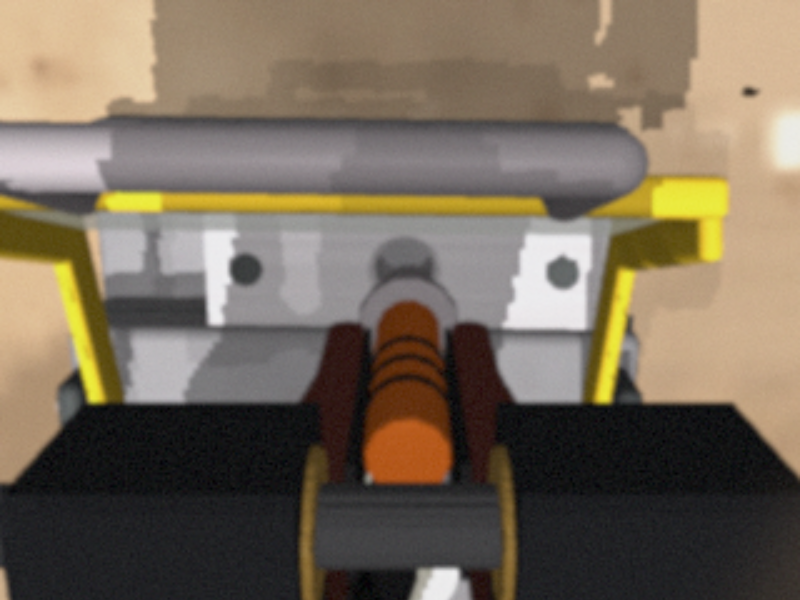

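Emit:
drive_tool(
  steps=[0.001,0.0008,-0.006,0.0,0.002,0,0.001,0.0008,-0.01,0,0.002,0,0.001,0.0008,-0.013,0,0.002,0,0.001,0.0008,-0.016,0,0.002,0,0.001,0.0008,-0.018,0,0.002,0],
)

```text
time_s: 9.2
eef_pos: [0.6265, 0.093, 0.1246]
orientation: [[0.997, -0.073, -0.004], [-0.073, -0.997, -0.0], [-0.004, 0.0, -1.0]]
wrist_force: [0.4, 0.1, -0.6]
width: 0.175
```

Emit:
drive_tool(
  steps=[0,0,-0.003,0,0,0,0,0,-0.006,0,0,0,0,0,-0.009,0,0,0,0,0,-0.012,0,0,0,0,0,-0.014,0,0,0],
)

```text
time_s: 9.7
eef_pos: [0.6264, 0.093, 0.1102]
orientation: [[0.997, -0.073, -0.004], [-0.073, -0.997, -0.0], [-0.004, 0.0, -1.0]]
wrist_force: [0.6, -0.6, -2.0]
width: 0.177
```

Emit:
drive_tool(
  steps=[0,0,-0.002,0,0,0,0,0,-0.004,0,0,0,0,0,-0.006,0,0,0,0,0,-0.007,0,0,0],
)

```text
time_s: 10.1
eef_pos: [0.6263, 0.0931, 0.103]
orientation: [[0.997, -0.073, -0.004], [-0.073, -0.997, -0.0], [-0.004, 0.0, -1.0]]
wrist_force: [-0.2, 0.3, -0.6]
width: 0.179
```

Run:
```python
from h import *
np.set_printoptions(precision=4,suppress=True)
d=snap('wrist','w7');cv2.imwrite('pics/w7b.png',cv2.resize(d['frame'][100:350,160:480,::-1],(800,625))[:600])
d=snap('scene','s7');cv2.imwrite('pics/s7b.png',cv2.resize(d['frame'][100:240,200:360,::-1],(600,525)))
s=read_state();print(s['time_s'],s['eef_pos'],s['orientation'],s['wrist_force'],s['width'])
```

```text
10.2 [0.6263 0.093  0.1031] [[ 0.9973 -0.0731 -0.0044]
 [-0.0731 -0.9973 -0.0002]
 [-0.0044  0.0005 -1.    ]] [ 0.3272 -0.134  -0.6101] 0.1779424344139924
```

View pics/w7b.png

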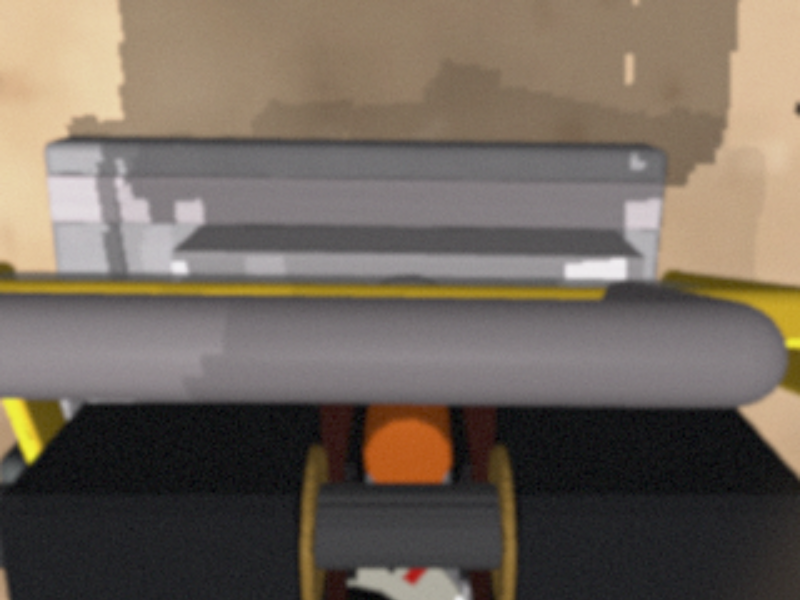

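View pics/s7b.png

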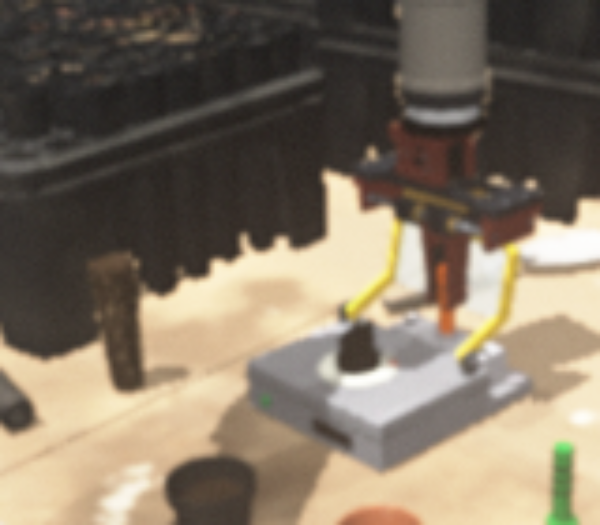

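Emit:
drive_tool(
  steps=[0,0,-0.001,0,0,0,0,0,-0.0015,0,0,0],
)

```text
time_s: 10.4
eef_pos: [0.6267, 0.0929, 0.1022]
orientation: [[0.997, -0.073, -0.004], [-0.073, -0.997, 0.0], [-0.004, 0.0, -1.0]]
wrist_force: [-1.4, -0.8, 7.7]
width: 0.175
```

Emit:
drive_tool(
  steps=[0,0,0,0,0,0,0,0,0,0,0,0,-0.01,0.0007,0,0,0,0,-0.035,0.0025,0,0,0,0,-0.06,0.0045,0.02,0,0,0,-0.09,0.0065,0.06,0,0,0,-0.1,0.0075,0.09,0,0,0],
  jaw=0.1,
)

```text
time_s: 11.1
eef_pos: [0.5233, 0.1001, 0.1926]
orientation: [[0.997, -0.074, -0.007], [-0.074, -0.997, 0.001], [-0.007, -0.0, -1.0]]
wrist_force: [0.5, 0.7, -0.5]
width: 0.452
```

Run:
```python
from h import *
np.set_printoptions(precision=4,suppress=True)
d=snap('wrist','w8');cv2.imwrite('pics/w8b.png',cv2.resize(d['frame'][:,:,::-1],(800,500)))
e=snap('scene','s8');cv2.imwrite('pics/s8b.png',cv2.resize(e['frame'][100:240,200:360,::-1],(600,525)))
s=read_state();print(s['time_s'],s['eef_pos'],s['orientation'],s['wrist_force'],s['width'])
print(proj(d,(.5293,.1168,.09))*1.25,proj(d,(.6263,.093,.12))*1.25,proj(e,(.6263,.093,.12)),proj(e,(.6263,.093,.05)))
```

```text
11.2 [0.5267 0.1008 0.1951] [[ 0.9973 -0.073  -0.0001]
 [-0.0729 -0.9973  0.0037]
 [-0.0003 -0.0037 -1.    ]] [0.3134 0.4479 0.407 ] 0.45130684716155445
[377.085  249.2408] [403.278   73.0813] [318.2654 171.1445] [318.6044 189.3969]
```

View pics/w8b.png

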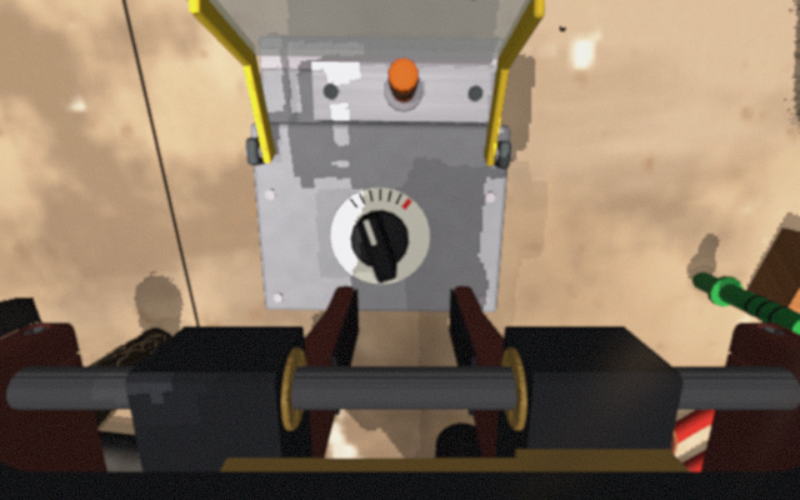

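View pics/s8b.png

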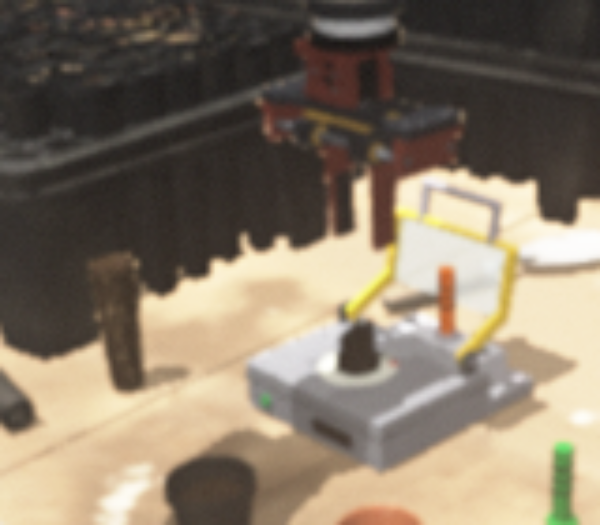

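Run:
```python
from h import *
d=load('w8');cv2.imwrite('pics/w8c.png',cv2.resize(d['frame'][145:230,255:350,::-1],None,fx=7,fy=7,interpolation=cv2.INTER_CUBIC))
```

```text
(no output)
```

View pics/w8c.png

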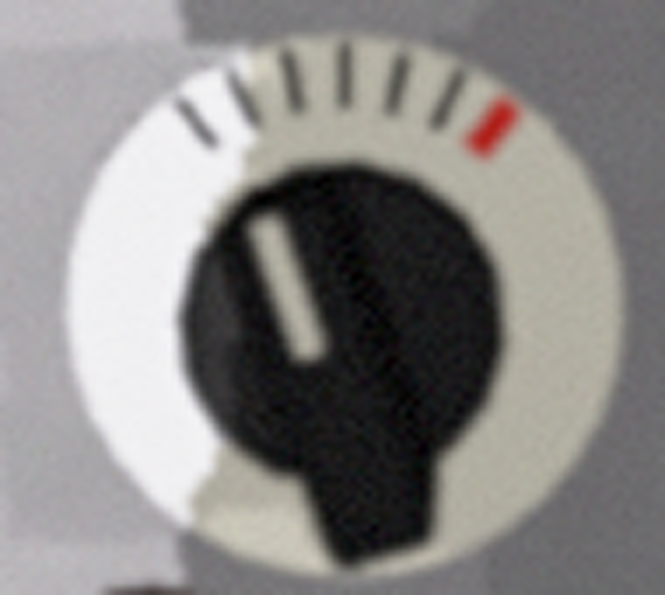

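Run:
```python
from h import *
np.set_printoptions(precision=4,suppress=True)
d=load('w8'); q=lambda x,y:((x+.5)/7+254.5,(y+.5)/7+144.5)
a=onz(d,*q(315,355),.09);b=onz(d,*q(262,215),.09);c=b-a
print(a,b,np.linalg.norm(c),np.degrees(np.arctan2(c[1],c[0])))
print('dial',onz(d,*q(345,303),.051), onz(d,*q(343,320),.062))
for p in [(197,122),(495,127),(345,75)]:
    e=onz(d,*q(*p),.051)-np.array([.5293,.1168,.051]); print(np.degrees(np.arctan2(e[1],e[0])))
```

```text
[0.5328 0.1181 0.09  ] [0.5491 0.1225 0.09  ] 0.016926181541326645 14.957173147667763
dial [0.5297 0.1173 0.051 ] [0.53   0.1169 0.062 ]
34.17598738857791
-43.33688711712814
-4.132839079469199
```

Emit:
drive_tool(
  steps=[0.003,0.0162,-0.02,0,0,0.15,0.003,0.0162,-0.04,0,0,0.29,0.003,0.0162,-0.07,0,0,0.34,0.003,0.0162,-0.095,0,0,0.34,0.003,0.0162,-0.107,0,0,0.34,0.003,0.0162,-0.107,0,0,0.34],
)

```text
time_s: 11.8
eef_pos: [0.5283, 0.1164, 0.0864]
orientation: [[0.965, 0.263, -0.005], [0.263, -0.965, 0.002], [-0.004, -0.003, -1.0]]
wrist_force: [-0.8, 0.4, 0.5]
width: 0.445
```

Emit:
drive_tool(
  steps=[0,0,0,0,0,0,0,0,0,0,0,0,0,0,0,0,0,0],
  jaw=1,
  newtons=20,
)

```text
time_s: 12.1
eef_pos: [0.5289, 0.1166, 0.0872]
orientation: [[0.965, 0.263, -0.003], [0.263, -0.965, 0.003], [-0.002, -0.003, -1.0]]
wrist_force: [-0.8, 0.7, 0.3]
width: 0.214
```

Run:
```python
from h import *
np.set_printoptions(precision=4,suppress=True)
e=snap('scene','s9');cv2.imwrite('pics/s9b.png',cv2.resize(e['frame'][100:240,200:360,::-1],(600,525)))
s=read_state();print(s['time_s'],s['eef_pos'],s['orientation'],s['wrist_force'],s['wrist_torque'],s['width']*88,s['qpos'])
```

```text
12.15 [0.5288 0.1166 0.0872] [[ 0.9647  0.2633 -0.0032]
 [ 0.2633 -0.9647  0.0027]
 [-0.0024 -0.0035 -1.    ]] [-1.1805  3.4601  1.5669] [ 0.849   0.3488 -0.061 ] 14.934239860689988 [-0.8599  0.5643  0.6966  2.034  -0.543   0.7346 -1.127 ]
```

View pics/s9b.png

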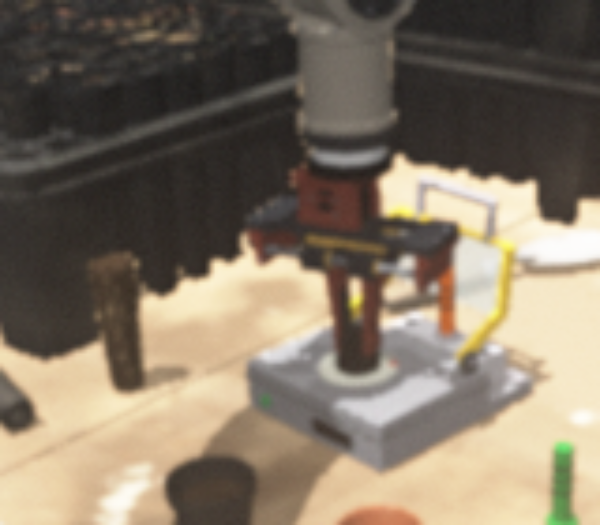

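Emit:
drive_tool(
  steps=[0,0,0,0,0,-0.1,0,0,0,0,0,-0.2,0,0,0,0,0,-0.3,0,0,0,0,0,-0.4,0,0,0,0,0,-0.5,0,0,0,0,0,-0.6,0,0,0,0,0,-0.7,0,0,0,0,0,-0.8,0,0,0,0,0,-0.88,0,0,0,0,0,-0.94],
)

```text
time_s: 13.15
eef_pos: [0.5285, 0.1165, 0.0873]
orientation: [[0.78, -0.626, -0.0], [-0.626, -0.78, 0.004], [-0.002, -0.003, -1.0]]
wrist_force: [-1.1, -0.9, -3.5]
width: 0.152
```

Run:
```python
from h import *
np.set_printoptions(precision=4,suppress=True)
s=read_state();print(s['time_s'],s['eef_pos'],s['orientation'],s['wrist_force'],s['wrist_torque'],s['width']*88,s['qpos'])
```

```text
13.15 [0.5285 0.1165 0.0873] [[ 0.7801 -0.6257 -0.    ]
 [-0.6257 -0.7801  0.0037]
 [-0.0023 -0.0029 -1.    ]] [-1.115  -0.8621 -3.5048] [-0.3158  0.1846  0.1036] 13.344312200270503 [-1.0151  0.6701  0.9384  2.0455 -0.7625  0.818  -1.8647]
```

Emit:
drive_tool(
  steps=[0,0,0,0,0,-0.04,0,0,0,0,0,-0.07,0,0,0,0,0,-0.1,0,0,0,0,0,-0.12,0,0,0,0,0,-0.12],
)

```text
time_s: 13.65
eef_pos: [0.5284, 0.1166, 0.0873]
orientation: [[0.7, -0.714, 0.0], [-0.714, -0.7, 0.004], [-0.002, -0.003, -1.0]]
wrist_force: [-0.4, -1.2, -3.0]
width: 0.161
```

Run:
```python
from h import *
np.set_printoptions(precision=4,suppress=True)
s=read_state();print(s['time_s'],s['eef_pos'],s['orientation'],s['wrist_force'],s['wrist_torque'],s['width']*88,s['qpos'])
```

```text
13.65 [0.5284 0.1166 0.0873] [[ 0.6998 -0.7144  0.0002]
 [-0.7144 -0.6998  0.0035]
 [-0.0024 -0.0026 -1.    ]] [-0.3679 -1.1945 -2.9944] [-0.2244  0.1653  0.5329] 14.209786672487047 [-1.0321  0.687   0.9677  2.0466 -0.7897  0.8326 -1.9596]
```

Emit:
drive_tool(
  steps=[0,0,0,0,0,0,0,0,0,0,0,0,0,0,0,0,0,0,-0.005,0,0.03,0,0,0,-0.02,0,0.06,0,0,0,-0.04,0.0,0.1,0,0,0.1,-0.06,0.0,0.13,0,0,0.2,-0.06,0.0,0.15,0,0,0.3,-0.06,0.0,0.15,0,0,0.4],
  jaw=0.1,
)

```text
time_s: 14.55
eef_pos: [0.4695, 0.117, 0.2396]
orientation: [[0.924, -0.382, 0.002], [-0.382, -0.924, 0.007], [-0.001, -0.007, -1.0]]
wrist_force: [0.5, 0.6, -0.6]
width: 0.449
```

Run:
```python
from h import *
np.set_printoptions(precision=4,suppress=True)
d=snap('wrist','w10');cv2.imwrite('pics/w10b.png',cv2.resize(d['frame'][:,:,::-1],(800,500)))
e=snap('scene','s10');cv2.imwrite('pics/s10b.png',cv2.resize(e['frame'][100:240,200:360,::-1],(600,525)))
s=read_state();print(s['time_s'],s['eef_pos'],s['wrist_force'],s['width'])
```

```text
14.65 [0.4686 0.117  0.238 ] [ 0.7618  0.417  -0.2754] 0.45237940697079576
```

View pics/w10b.png

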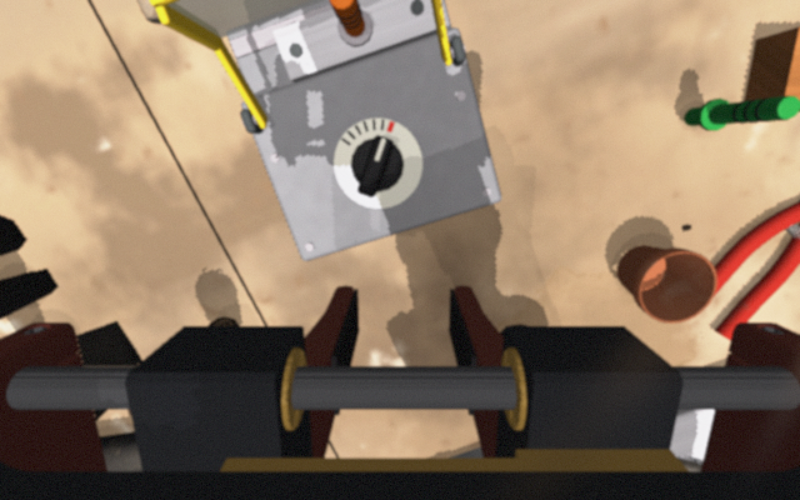

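View pics/s10b.png

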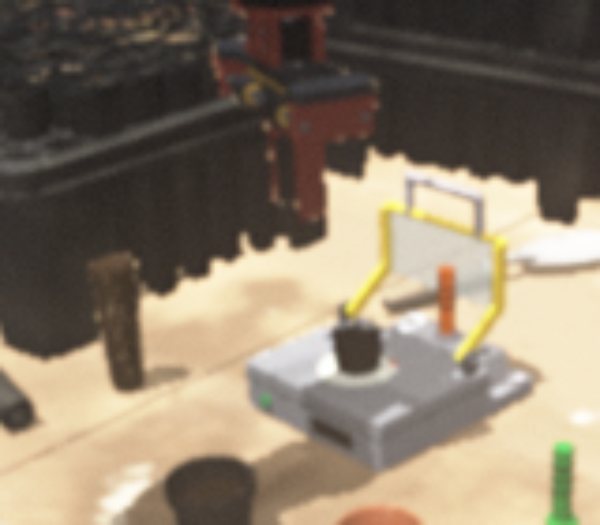

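Run:
```python
from h import *
d=load('w10');cv2.imwrite('pics/w10c.png',cv2.resize(d['frame'][85:175,255:350,::-1],None,fx=6,fy=6,interpolation=cv2.INTER_CUBIC))
```

```text
(no output)
```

View pics/w10c.png

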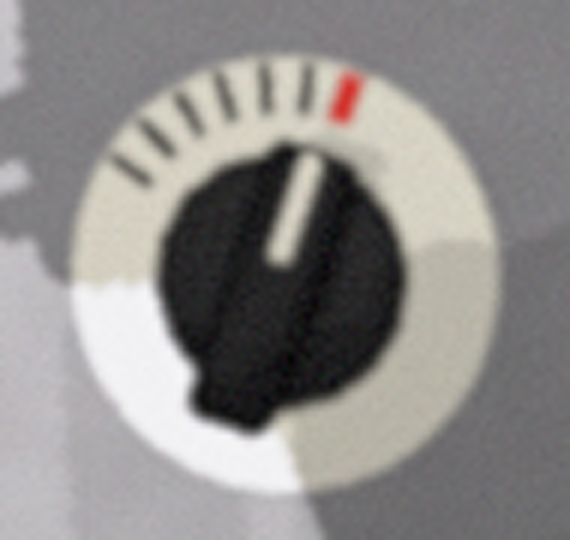

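Run:
```python
from h import *
np.set_printoptions(precision=4,suppress=True)
d=load('w10'); q=lambda x,y:((x+.5)/6+254.5,(y+.5)/6+84.5)
a=onz(d,*q(280,262),.09);b=onz(d,*q(312,155),.09);c=b-a
yaw=-4.2
print(np.linalg.norm(c),[0.65-np.radians(np.degrees(np.arctan2(v[1],v[0]))-yaw) for v in (c,b-np.array([.5293,.1168,.09]))])
r=onz(d,*q(346,98),.051)-np.array([.5293,.1168,.051]);print('red',.65-np.arctan2(r[1],r[0])+np.radians(yaw))
```

```text
0.016069852875027248 [np.float64(1.2811424701070981), np.float64(1.329642708791122)]
red 1.327034361908482
```

Emit:
drive_tool(
  steps=[-0.01,0,0.03,0,0,0.2,-0.01,0,0.03,0,0,0.2,-0.01,0,0.03,0,0,0.2,-0.01,0,0.03,0,0,0.2,-0.01,0,0.03,0,0,0.2,-0.01,0,0.03,0,0,0.2,-0.01,0,0.03,0,0,0.2,-0.01,0,0.03,0,0,0.2,-0.01,0,0.03,0,0,0.2,-0.01,0,0.03,0,0,0.2],
)

```text
time_s: 15.65
eef_pos: [0.4586, 0.117, 0.268]
orientation: [[0.981, -0.193, -0.001], [-0.193, -0.981, 0.006], [-0.003, -0.005, -1.0]]
wrist_force: [0.5, 0.4, 0.6]
width: 0.448
```

Emit:
drive_tool(
  steps=[0,0,0,0,0,0,0,0,0,0,0,0,0,0,0,0,0,0,0,0,0,0,0,0,0,0,0,0,0,0,0,0,0,0,0,0,0,0,0,0,0,0,0,0,0,0,0,0,0,0,0,0,0,0,0,0,0,0,0,0],
)

```text
time_s: 16.65
eef_pos: [0.4586, 0.117, 0.268]
orientation: [[0.981, -0.193, -0.001], [-0.193, -0.981, 0.006], [-0.003, -0.005, -1.0]]
wrist_force: [-0.4, -0.4, -0.3]
width: 0.45
```

Emit:
drive_tool(
  steps=[0,0,0,0,0,0,0,0,0,0,0,0,0,0,0,0,0,0,0,0,0,0,0,0,0,0,0,0,0,0,0,0,0,0,0,0,0,0,0,0,0,0,0,0,0,0,0,0,0,0,0,0,0,0,0,0,0,0,0,0],
)

```text
time_s: 17.65
eef_pos: [0.4586, 0.117, 0.268]
orientation: [[0.981, -0.194, -0.001], [-0.194, -0.981, 0.006], [-0.003, -0.006, -1.0]]
wrist_force: [0.3, 0.3, -0.7]
width: 0.45
```

Emit:
drive_tool(
  steps=[0,0,0,0,0,0,0,0,0,0,0,0,0,0,0,0,0,0,0,0,0,0,0,0,0,0,0,0,0,0,0,0,0,0,0,0,0,0,0,0,0,0,0,0,0,0,0,0,0,0,0,0,0,0,0,0,0,0,0,0],
)

```text
time_s: 18.65
eef_pos: [0.4586, 0.117, 0.268]
orientation: [[0.981, -0.193, -0.001], [-0.193, -0.981, 0.006], [-0.003, -0.005, -1.0]]
wrist_force: [-0.4, 0.0, 0.6]
width: 0.454
```

Emit:
drive_tool(
  steps=[0,0,0,0,0,0,0,0,0,0,0,0,0,0,0,0,0,0,0,0,0,0,0,0,0,0,0,0,0,0,0,0,0,0,0,0,0,0,0,0,0,0,0,0,0,0,0,0,0,0,0,0,0,0,0,0,0,0,0,0],
)

```text
time_s: 19.65
eef_pos: [0.4586, 0.117, 0.268]
orientation: [[0.981, -0.193, -0.001], [-0.193, -0.981, 0.006], [-0.003, -0.005, -1.0]]
wrist_force: [0.4, 0.6, -0.8]
width: 0.451
```

Run:
```python
from h import *
np.set_printoptions(precision=4,suppress=True)
d=snap('wrist','w11');cv2.imwrite('pics/w11b.png',cv2.resize(d['frame'][:,:,::-1],(800,500)))
e=snap('scene','s11');cv2.imwrite('pics/s11b.png',cv2.resize(e['frame'][100:240,200:360,::-1],(600,525)))
s=read_state();print(s['time_s'],s['eef_pos'],s['wrist_force'],s['width'])
```

```text
19.75 [0.4586 0.117  0.268 ] [-0.4398  0.6622  0.871 ] 0.44768235392606176
```

View pics/w11b.png

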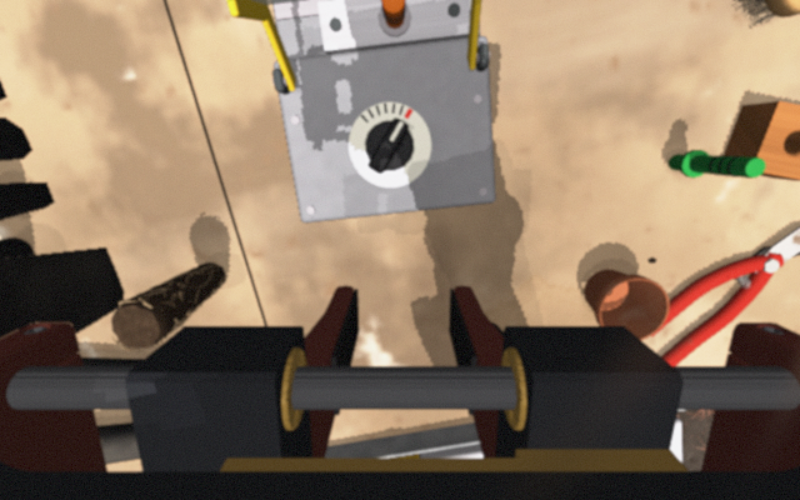

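View pics/s11b.png

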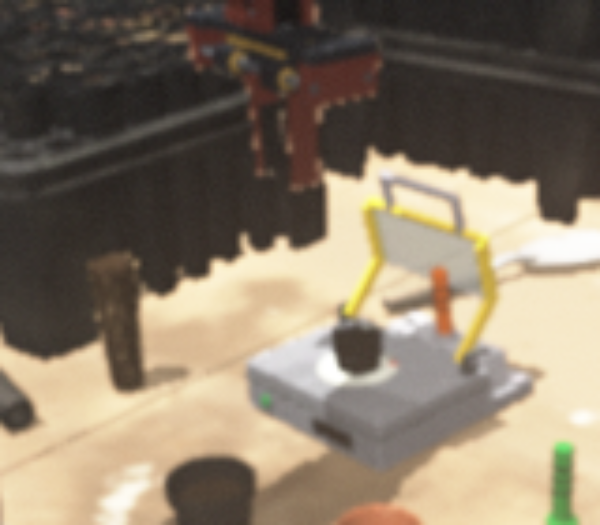

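Emit:
drive_tool(
  steps=[0,0,0,0,0,0,0,0,0,0,0,0,0,0,0,0,0,0,0,0,0,0,0,0,0,0,0,0,0,0,0,0,0,0,0,0,0,0,0,0,0,0,0,0,0,0,0,0,0,0,0,0,0,0,0,0,0,0,0,0],
)

```text
time_s: 20.75
eef_pos: [0.4586, 0.117, 0.268]
orientation: [[0.981, -0.193, -0.001], [-0.193, -0.981, 0.006], [-0.003, -0.005, -1.0]]
wrist_force: [0.1, -0.3, -0.3]
width: 0.45
```

Emit:
drive_tool(
  steps=[0,0,0,0,0,0,0,0,0,0,0,0,0,0,0,0,0,0,0,0,0,0,0,0,0,0,0,0,0,0,0,0,0,0,0,0,0,0,0,0,0,0,0,0,0,0,0,0,0,0,0,0,0,0,0,0,0,0,0,0],
)

```text
time_s: 21.75
eef_pos: [0.4586, 0.117, 0.268]
orientation: [[0.981, -0.193, -0.001], [-0.193, -0.981, 0.006], [-0.003, -0.006, -1.0]]
wrist_force: [0.4, -0.5, -0.8]
width: 0.453
```

Run:
```python
from h import *
e=snap('scene','s12');a=load('s11')['frame']
im=np.hstack([x[130:240,200:360,::-1] for x in (a,e['frame'])]);cv2.imwrite('pics/s12b.png',cv2.resize(im,None,fx=2.5,fy=2.5,interpolation=cv2.INTER_CUBIC))
f=cv2.absdiff(a,e['frame']).max(2)[130:240,200:360];print((f>60).sum())
d=snap('top','t12');cv2.imwrite('pics/t12b.png',cv2.resize(d['frame'][100:260,160:470,::-1],None,fx=2.5,fy=2.5))
```

```text
0
```

View pics/s12b.png

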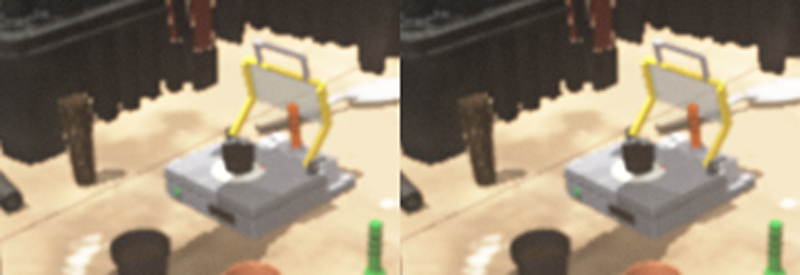

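View pics/t12b.png

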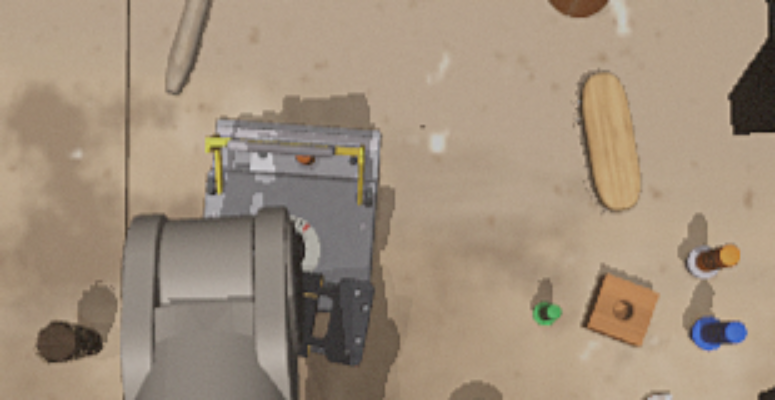

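The two scene pictures, taken 2 s apart, show no change: the cover rests on the pin. The plug and the brush are where they were at the start. Handing in.

```bash
python3 -c "
from bench import env
print(env.finish_job())"
```

```text
the job is handed in; nothing more can be done
None
```

The misting is turned up to full, and I handed the job in at about 22 s of the 72 s allowed. No verdict was reported.

- **Cover:** I gripped the lift bar and flipped the cover back to about its 2.1 rad stop. After I let go it sank and now rests on the pin. Two pictures taken 2 s apart show no further movement. I never measured its final angle; your text gives about 1.4 rad for a cover resting on the pin.
- **Pin:** I took the orange pin from the stand and lowered it into the socket, found about 16 mm to the right of the middle. It went in on the first try. The wrist reading peaked at 7.7 N when the collar touched down, at the expected height to within about 1 mm. With the cover on it, the pin leans slightly; the hole's play allows about 0.08 rad, but I did not measure the lean itself.
- **Knob:** I turned it clockwise until it held firm against its stop (wrist torque about 0.5 Nm). The pointer then read 1.28 to 1.33 rad, at the red mark. It had started at about 0.3 rad, not at 0.
- **Bystanders:** The brush and root plug look unmoved by eye in the last top view, compared with the first. I did not measure this. The gripper ended clear of everything.

No check failed. The only disagreement was in the socket's position: the wrist and top cameras differed by 2 to 3 mm, and a second wrist view settled it.

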